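# Lay out the auger gearbox parts around the spring clip

## Task

Lay the stripped gearbox parts out on the black rubber mat ready for reassembly: the gear flat and centred on top of the round stand, the bearing centred on top of the gear, and the brass bushing upright, flange down, on the mat midway between the stand and the spring clip. Press the spindle foot-down into the spring clip until its foot rests on the clip's base, keep hold of it until the sprung jaws have closed above its foot, then let go. Leave the small red can where it stands.

Things in the scene. Friction and masses are not known exactly. Their poses are not given: they have to be found in the camera images.
- gear: Loose steel spur gear lying flat, outer diameter 55 mm (grips at about 54 mm), 22 mm thick, flat on both faces with a dark bore mark of 18 mm; about 0.25 kg. Origin: centre of its underside, z up.
- bearing: Loose plain steel bearing ring lying flat, outer diameter 46 mm, bore 22 mm, 16 mm high; about 0.11 kg. Origin: centre of its underside, z up.
- bushing: Loose flanged brass bushing standing upright, 45 mm high: flange at the bottom 48 mm in diameter and 8 mm thick, sleeve above it 34 mm in diameter; about 0.2 kg. Origin: centre of its underside, z up.
- spindle: Loose dark steel spindle standing upright, 110 mm tall: round foot 26 mm in diameter and 14 mm high, tapering by 20 mm height to a stem 18 mm in diameter that runs to the top; about 0.22 kg. Origin: centre of the foot's underside, z up along the stem. Grip the stem at least 75 mm above the foot's underside (TCP height) so that the fingertips stay above the clip's jaws.
- mat: Fixed black rubber mat, 100 mm (its x) by 330 mm (its y), 4 mm thick, on the bench. The stand and the spring clip are fixed on it, each 115 mm from its centre along its y axis, one at either end (which end varies). A thin grey ring of 60 mm diameter is painted at its centre, midway between them. Origin: centre of its underside, 4 mm below its upper face.
- stand: Fixed round wooden stand on the mat, 68 mm in diameter, 20 mm high, flat top, its underside at the mat's upper face. Origin: centre of its underside.
- clip: Fixed grey spring clip on the mat: base plate 66 by 80 mm, 6 mm thick, two uprights 50 mm high, and between them two sprung steel jaws sliding along its y. Origin: centre of the base plate's underside (on the mat's upper face), straight below the middle of the jaws. Pushing the spindle down through them takes roughly 10 to 20 N, until its foot stands on the base plate, 6 mm above the origin.
- jaw_a (a joint): Travel (m) of the clip's jaw on its +y side: 0 empty and shut, about 0.005 while the spindle's foot passes, about 0.001 closed on the stem. Jaws are 36 mm long along the clip's x; parallel part 30 to 40 mm above the clip's origin, 16 mm apart when empty, then flaring to a mouth 34 mm wide at 58 mm. They close once the foot is below them.
- jaw_b (a joint): The same for the jaw on the clip's -y side.
- can: Small loose red can with a yellow band, 52 mm in diameter, 90 mm high, standing among the parts; not to be moved. Origin: centre of its underside.
Mind the look-alikes: they are no part of the job. There is more than one size of the bushing; the job needs the largest. There is more than one size of the spindle; the one meant has the size given above.

How it is judged:
By the outcome, as a careful person would: the job done as asked, in the order asked, and still so for the second after the job is handed in, with the robot touching nothing.
It also fails if it takes over 120 s, if anything falls off the work surface, if the arm or the gripper's body presses on something with over 40 N, if the wrist force passes 120 N, or if a joint passes its speed limit or range.

## Robot

A 7-joint arm with a two-finger parallel gripper is mounted at the origin on the work surface. World frame = base frame: x ahead of the robot, y to its left, z up, the work surface at z = 0. Lengths are in m, angles in rad, forces in N, time in s.
With the tool pointing down it reaches from about 0.4 to 0.85 m from the base axis. Payload 10.4 kg.
Tool frame: the origin (TCP) lies between the finger pads, 19 mm behind the fingertips; this is the grasp point; z points along the fingers, y is the line along which they close (so a half turn about z gives the same grasp; the last joint's range is limited). The gripper opens to 87 mm and grips with 3 to 60 N. Pads are 19 mm wide; open, the fingers measure 117 mm over their backs; the gripper's body (75 mm by 190 mm) begins 51 mm behind the grasp point.
Start: joints at [-1.28, 0.332, -0.065, 1.46, 0.022, 1.35, -0.088], TCP at [0.193, 0.595, 0.241] pointing down, gripper open.
Joint ranges: [-2.6, 2.6], [-0.5, 2.12], [-1.47, 1.34], [0.16, 2.42], [-1.27, 4.41], [0.06, 2.06], [-2.6, 2.6]. Speed limits (rad/s): [2.22, 2.22, 2.79, 2.79, 3.14, 3.14, 3.14].

## Interface

Orientations are given as a unit quaternion [x, y, z, w].
In Python, from bench import monitor, cams, ticket gives the robot as it stands.
- The arm moves only by the shell command python3 -m crank 'ROWS' [OPENING] [FORCE]. ROWS is a JSON object whose one key "steps" holds a list of rows, each a list of 2 entries, a list of its own where there are three numbers: the shift along the world's x, y, z in units of 25 mm (1.0 is 25 mm), then the turn, a rotation vector about the world's x, y, z in units of 5 degrees (1.0 is 5 degrees). In form: {"steps": [[[x, y, z], [ax, ay, az]], ...]}. A call has 1 to 10 rows; each row shifts and turns the commanded pose from where the row before left it; what a row does not reach is not made up. A row lasts 1/12 s, in which the tool goes at most 41.7 mm and 7.16 degrees, less where a joint would pass 70% of its speed; a pose out of reach is approached as far as the arm can. A call is refused whole if a number of a shift passes 1 or a number of a turn 1, either way. A call with a gripper value outside its range is refused whole. OPENING is the finger opening in mm, from 0 to 87, set as the call begins (- or left out, the last holds). The fingers move at their own pace and stop on an object; FORCE is the grip in N (left out, the last holds). Time passes only in rows, so rows that do not move let the fingers close. It gives the time, the measured TCP pose, the force, the opening and the grip force at its end, in the units of the state.
- monitor.read_state(): the state, without advancing time (a new reading comes with each control period).
- cams.camera(name): name is "side" or "top"; returns a dict with "pixels" (384x512x3 uint8, blue, green, red), "z_map" (384x512 float32, m along the optical axis (not along the pixel's ray), 0 where there is no reading), "vfov" (degrees; the focal length in pixels is half the picture's height over the tangent of half this angle, whatever the lens; pixels are square), "cx", "cy" (the principal point, pixels), "k1" (the pictures are not rectified: a ray, as slopes to the right and down, at radius r is drawn at 1 + k1 r^2 times it, then the intrinsics apply), "T" (4x4, takes a point from camera to world coordinates). Camera axes: x right, y up, looking along -z (the intrinsics and any distortion apply to the point x, -y, -z); pixel columns grow to the right and rows downward; lengths in m; the calibration is good to about 2 mm. A picture is of the moment at which its call begins.
- ticket.close_job(): hands the job in; it is judged then, once.
The state is a dict: "time": time; "joint_positions": joint angles; "joint_vel": joint speeds; "joint_torque": joint torques, N m; "ee_pos": TCP position; "eef_rot": TCP orientation; "ft_force": force on the tool from outside, world axes, zero at the start; "torque": the same for the moment, N m; "width": finger opening in m; "grip_force": force on a finger pad.
Only numpy, scipy, OpenCV 4.12 (cv2) and the standard library are available. Lean on these libraries where they do the work, as an engineer would, in place of code of your own. Each camera call takes 0.05 s, during which the arm holds its last target. There are 200 camera calls.

## Working session

There is one attempt and no reset: what is moved stays moved. The work goes in short steps, Python scripts to look and compute and a shell command to move; the robot and the scene stay as the last step left them, time stands still between calls to the robot, and variables do not carry over. Pictures are saved under pics/ and viewed, at most 14 in all, crops included, and the job is handed in when it is done.

```bash
ls; mkdir -p pics
cat > h.py <<'E'
import numpy as np, cv2
from bench import monitor, cams, ticket
def grab(n,tag):
    c=cams.camera(n); cv2.imwrite(f'pics/{tag}.png',c['pixels']); np.savez(f'pics/{tag}.npz',**{k:np.array(c[k]) for k in c}); return c
def cloud(c):
    H,W=c['z_map'].shape; f=H/2/np.tan(np.radians(float(c['vfov']))/2)
    K=np.array([[f,0,c['cx']],[0,f,c['cy']],[0,0,1]],float)
    uv=np.stack(np.meshgrid(np.arange(W),np.arange(H)),-1).reshape(-1,1,2).astype(float)
    n=cv2.undistortPoints(uv,K,np.array([float(c['k1']),0,0,0])).reshape(H,W,2)
    z=c['z_map']; P=np.stack([n[...,0]*z,-n[...,1]*z,-z,np.ones_like(z)],-1)@np.array(c['T']).T
    P=P[...,:3]; P[z==0]=np.nan; return P
E
python3 - <<'E'
from h import *
for n in('top','side'):
    c=grab(n,n+'0'); print(n,c['vfov'],c['k1'],np.round(c['T'],3).tolist())
s=monitor.read_state(); print(s)
E
```

```text
pics
top 49.83662619294189 -0.1415609524634776 [[0.006, 0.998, -0.057, 0.435], [-1.0, 0.004, -0.019, -0.02], [-0.019, 0.057, 0.998, 1.011], [0.0, 0.0, 0.0, 1.0]]
side 54.99664206216276 -0.01637195230855688 [[0.995, 0.069, -0.072, 0.474], [-0.099, 0.657, -0.747, -0.538], [-0.004, 0.751, 0.661, 0.516], [0.0, 0.0, 0.0, 1.0]]
{'time': 0.1, 'joint_positions': array([-1.27959589,  0.33282019, -0.06469265,  1.46085106,  0.0216002 ,
        1.34993482, -0.08851415]), 'joint_vel': array([-0.00083378, -0.00031725,  0.00048879, -0.00263799,  0.00030335,
        0.00021217, -0.001575  ]), 'joint_torque': array([ 1.45573904e-03, -6.24544930e+01,  2.45510519e-02, -3.90716207e+01,
       -6.13991381e-02,  3.65198334e-02,  8.53616075e-05]), 'ee_pos': array([0.19282713, 0.59416083, 0.24052928]), 'eef_rot': array([ 1.56258191e-01,  9.87716024e-01, -6.55111265e-04, -7.16191666e-05]), 'ft_force': array([-0.28341336, -0.42720675,  0.35064083]), 'torque': array([-0.02225894,  0.00814045,  0.0213472 ]), 'grip_force': 0.0, 'width': 0.08700432741465926}
```

View pics/top0.png

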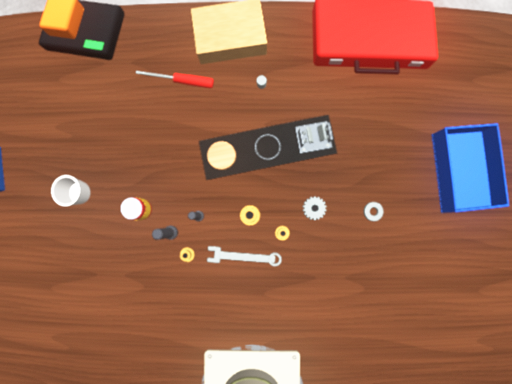

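View pics/side0.png

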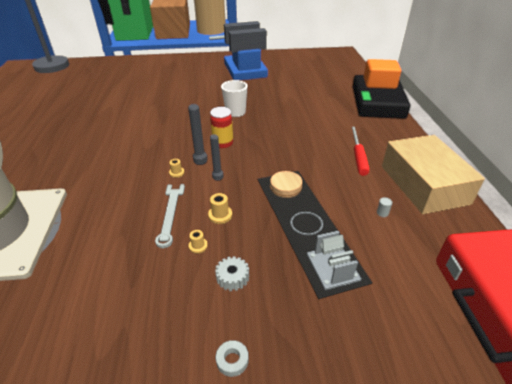

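The top view shows the stand (221,155), ring (267,146), clip (315,137), gear (315,208), bearing (373,211), and bushings at (250,215), (282,233) and (187,255). Spindles are near (195,216) and (165,233), and the can is near (130,208). The side view shows the same layout, with the taller spindle at (199,135) and the shorter one at (215,157).

Run:
```python
from h import *
objs=dict(gear=(315,208),bearing=(373,211),bushL=(250,215),bushM=(282,233),bushS=(187,255),sp1=(195,216),sp2=(165,233),can=(130,208),stand=(221,155),clip=(315,137))
cs={n:dict(np.load(f'pics/{n}0.npz')) for n in('top','side')}
Ps={n:cloud(cs[n]) for n in cs}
for n in Ps:
    P=Ps[n]; m=(abs(P[...,0]-.45)<.12)&(abs(P[...,1])<.35)&(P[...,2]<.002); 
    q=P[m][::50]; A=np.c_[q[:,:2],np.ones(len(q))]; print(n,'plane',np.linalg.lstsq(A,q[:,2],rcond=None)[0])
T=Ps['top']; S=Ps['side']
for o,(u,v) in objs.items():
    c=np.nanmedian(T[v-4:v+5,u-4:u+5].reshape(-1,3),0)
    for n,P in Ps.items():
        d=np.hypot(P[...,0]-c[0],P[...,1]-c[1]); m=(d<.045)&(P[...,2]>.008)
        q=P[m]; 
        if len(q)<5: print(o,n,'none',c); continue
        zt=np.percentile(q[:,2],98); t=q[q[:,2]>zt-.004].astype(np.float32)
        (cc,r)=cv2.minEnclosingCircle(t[:,:2]); 
        print(o,n,'ztop %.3f'%zt,'enc',np.round(cc,4),'D %.3f'%(2*r),'mean',np.round(t.mean(0),4),len(t),'all',np.round(q.min(0),3),np.round(q.max(0),3))
g=cs['top']['pixels'].astype(int).max(-1)
# mat rect
m=((g<60)&(abs(T[...,2])<.012)&(T[...,0]>.42)).astype(np.uint8)
n,l,st,_=cv2.connectedComponentsWithStats(m); k=1+st[1:,4].argmax(); 
for r in [cv2.minAreaRect(T[l==k][:,:2].astype(np.float32))]: print('mat',r, np.median(T[l==k][:,2]))
# ring
m=(g>70)&(g<200); m[:]&=(np.hypot(T[...,0]-T[146,267,0],T[...,1]-T[146,267,1])<.036)
q=T[m][:,:2].astype(np.float32); print('ring',len(q),cv2.fitEllipse(q) if len(q)>5 else 0)
for v in range(195,245,4): print(v,[f'{1000*x:.0f}' if x==x else '-' for x in T[v,146:210:4,2]])
```

```text
top plane [-0.00152219 -0.00040146  0.00020723]
side plane [-0.00125877  0.00176828  0.00030485]Traceback (most recent call last):
  File "<stdin>", line 16, in <module>
cv2.error: OpenCV(4.12.0) /io/opencv/modules/imgproc/src/shapedescr.cpp:201: error: (-215:Assertion failed) count >= 0 && (depth == CV_32F || depth == CV_32S) in function 'minEnclosingCircle'
```

Run:
```python
import cv2
a=cv2.imread('pics/top0.png')[105:275,110:400]; cv2.imwrite('pics/crop.png',cv2.resize(a,None,fx=2.7,fy=2.7,interpolation=cv2.INTER_CUBIC))
```

```text
(no output)
```

View pics/crop.png

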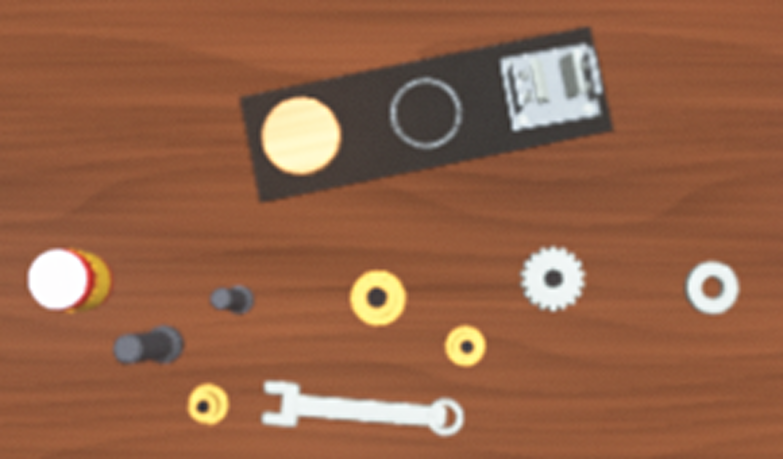

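The crop confirms the layout: the bushing at crop (378,298) is the largest of three, and the spindles are at (232,298) and (148,345). I'll fix the array error and measure.

```bash
cat > m.py <<'E'
from h import *
objs=dict(gear=(315,208),bearing=(373,211),bushL=(250,215),bushM=(282,233),bushS=(187,255),sp1=(195,216),sp2=(165,233),can=(130,208),stand=(221,155),clip=(315,137))
cs={n:dict(np.load(f'pics/{n}0.npz')) for n in('top','side')}
Ps={n:cloud(cs[n]) for n in cs}
T=Ps['top']; S=Ps['side']
for o,(u,v) in objs.items():
    c=np.nanmedian(T[v-4:v+5,u-4:u+5].reshape(-1,3),0)
    for n,P in Ps.items():
        d=np.hypot(P[...,0]-c[0],P[...,1]-c[1]); m=(d<.045)&(P[...,2]>.008)
        q=P[m]; 
        if len(q)<5: print(o,n,'none',c); continue
        zt=np.percentile(q[:,2],98); t=q[q[:,2]>zt-.004].astype(np.float32)
        cc,r=cv2.minEnclosingCircle(np.ascontiguousarray(t[:,:2]))
        print(o,n,'ztop %.3f'%zt,'enc',np.round(cc,4),'D %.3f'%(2*r),'mean',np.round(t.mean(0),4),len(t),'all',np.round(q.min(0),3),np.round(q.max(0),3))
g=cs['top']['pixels'].astype(int).max(-1)
m=((g<60)&(abs(T[...,2])<.012)&(T[...,0]>.42)).astype(np.uint8)
n,l,st,_=cv2.connectedComponentsWithStats(m); k=1+st[1:,4].argmax()
print('mat',cv2.minAreaRect(np.ascontiguousarray(T[l==k][:,:2],np.float32)), np.median(T[l==k][:,2]))
m=(g>70)&(np.hypot(T[...,0]-T[146,267,0],T[...,1]-T[146,267,1])<.036)
q=np.ascontiguousarray(T[m][:,:2],np.float32); print('ring',len(q),cv2.minEnclosingCircle(q))
E
python3 m.py
```

```text
gear top ztop 0.025 enc [ 0.4649 -0.1488] D 0.056 mean [ 0.4656 -0.1484  0.0229] 238 all [ 0.438 -0.177  0.01 ] [ 0.491 -0.121  0.027]
gear side ztop 0.023 enc [ 0.4655 -0.1485] D 0.057 mean [ 0.4658 -0.1498  0.0215] 640 all [ 0.439 -0.177  0.008] [ 0.493 -0.121  0.024]
bearing top ztop 0.020 enc [ 0.4574 -0.2924] D 0.045 mean [ 0.4579 -0.2948  0.0173] 115 all [ 0.436 -0.316  0.009] [ 0.48  -0.27   0.021]
bearing side ztop 0.017 enc [ 0.4585 -0.2941] D 0.046 mean [ 0.4582 -0.2948  0.0149] 616 all [ 0.437 -0.317  0.008] [ 0.481 -0.272  0.018]
bushL top ztop 0.049 enc [0.4471 0.0072] D 0.033 mean [0.4474 0.0073 0.046 ] 114 all [ 0.425 -0.016  0.008] [0.469 0.03  0.05 ]
bushL side ztop 0.046 enc [0.4476 0.0074] D 0.036 mean [0.4482 0.0061 0.0448] 167 all [ 0.427 -0.017  0.008] [0.471 0.025 0.047]
bushM top ztop 0.035 enc [ 0.4045 -0.0716] D 0.023 mean [ 0.4043 -0.0715  0.033 ] 53 all [ 0.392 -0.087  0.008] [ 0.416 -0.057  0.035]
bushM side ztop 0.033 enc [ 0.4061 -0.072 ] D 0.025 mean [ 0.4055 -0.0727  0.0317] 112 all [ 0.394 -0.085  0.008] [ 0.417 -0.06   0.034]
bushS top ztop 0.034 en
[... 943 characters left out ...]
[0.487 0.299 0.093]
stand top ztop 0.027 enc [0.5921 0.0771] D 0.068 mean [0.5922 0.0775 0.0248] 374 all [0.549 0.043 0.008] [0.626 0.11  0.03 ]
stand side ztop 0.025 enc [0.5928 0.0775] D 0.069 mean [0.5926 0.075  0.0237] 495 all [0.559 0.041 0.008] [0.625 0.111 0.026]
clip top ztop 0.062 enc [ 0.6396 -0.149 ] D 0.053 mean [ 0.6404 -0.1483  0.0609] 73 all [ 0.597 -0.192  0.008] [ 0.674 -0.108  0.065]
clip side ztop 0.061 enc [ 0.6399 -0.1478] D 0.053 mean [ 0.6397 -0.1474  0.0598] 143 all [ 0.603 -0.193  0.008] [ 0.677 -0.11   0.063]
mat ((0.9562394618988037, 0.34435343742370605), (0.0, 0.0), 0.0) 0.010624430426448006
ring 292 ((0.6155901551246643, -0.0354180671274662), 0.03517039492726326)
```

```bash
python3 -m crank '{"steps":[[[1,-0.8,0],[0,0,-0.82]],[[1,-0.8,0],[0,0,-0.82]],[[1,-0.8,0],[0,0,-0.82]],[[1,-0.8,0],[0,0,-0.82]],[[1,-0.8,0],[0,0,-0.82]],[[1,-0.8,0],[0,0,-0.82]],[[1,-0.8,0],[0,0,-0.82]],[[1,-0.8,0],[0,0,-0.82]],[[1,-0.8,0],[0,0,-0.82]],[[1,-0.8,0],[0,0,-0.82]]]}' 87 30
python3 -m crank '{"steps":[[[0,-1,0],[0,0,0]],[[0,-1,0],[0,0,0]],[[0,-1,0],[0,0,0]],[[0,-1,0],[0,0,0]],[[0,-1,0],[0,0,0]],[[0,-1,0],[0,0,0]],[[0,-1,0],[0,0,0]],[[0,-1,0],[0,0,0]],[[0,-1,0],[0,0,0]],[[0,-1,0],[0,0,0]]]}'
python3 -m crank '{"steps":[[[0,-1,0],[0,0,0]],[[0,-1,0],[0,0,0]],[[0,-1,0],[0,0,0]],[[0,-1,0],[0,0,0]],[[0,-1,0],[0,0,0]],[[0,-1,0],[0,0,0]],[[0,-1,0],[0,0,0]],[[0,-1,0],[0,0,0]],[[0,0,0],[0,0,0]],[[0,0,0],[0,0,0]]]}'
python3 -m bench 2>/dev/null; python3 -c "
from h import *;s=monitor.read_state();print(s['joint_positions'])"
```

```text
time: 0.93
ee_pos: [0.4438, 0.3932, 0.2411]
eef_rot: [0.494, 0.87, -0.0, -0.0]
ft_force: [0.5, -0.3, -0.0]
width: 0.0871
grip_force: 0.0
time: 1.77
ee_pos: [0.4425, 0.1432, 0.241]
eef_rot: [0.492, 0.87, -0.0, -0.0]
ft_force: [0.8, 0.1, -0.4]
width: 0.0871
grip_force: 0.0
time: 2.6
ee_pos: [0.4427, -0.0565, 0.2412]
eef_rot: [0.493, 0.87, 0.0, -0.0]
ft_force: [-0.5, 1.2, -0.3]
width: 0.0867
grip_force: 0.0
[-0.57349976 -0.11210568  0.56575977  1.93080805  0.06179697  1.30617136
  0.51190022]
```

```bash
python3 -m crank '{"steps":[[[0.225,-0.922,-1],[0,0,0]],[[0.225,-0.922,-1],[0,0,0]],[[0.225,-0.922,-1],[0,0,0]],[[0.225,-0.922,-1],[0,0,0]],[[0,0,-1],[0,0,0]],[[0,0,-1],[0,0,0]],[[0,0,-1],[0,0,0]],[[0,0,-1],[0,0,0]],[[0,0,-0.71],[0,0,0]],[[0,0,0],[0,0,0]]]}'
python3 -m crank '{"steps":[[[0,0,0],[0,0,0]],[[0,0,0],[0,0,0]],[[0,0,0],[0,0,0]],[[0,0,0],[0,0,0]],[[0,0,0],[0,0,0]],[[0,0,0],[0,0,0]],[[0,0,0],[0,0,0]],[[0,0,0],[0,0,0]]]}' 40 30
python3 -m crank '{"steps":[[[0,0,0.3],[0,0,0]],[[0,0,1],[0,0,0]],[[0,0,1],[0,0,0]],[[0,0,1],[0,0,0]],[[0,0,0],[0,0,0]]]}'
```

```text
time: 3.43
ee_pos: [0.4644, -0.1463, 0.0207]
eef_rot: [0.492, 0.871, -0.001, -0.002]
ft_force: [-0.4, 0.2, -0.0]
width: 0.0871
grip_force: 0.0
time: 4.1
ee_pos: [0.4654, -0.1477, 0.0238]
eef_rot: [0.492, 0.87, 0.0, -0.0]
ft_force: [-2.8, 0.6, 5.5]
width: 0.0532
grip_force: 30.0
time: 4.52
ee_pos: [0.4677, -0.1485, 0.1103]
eef_rot: [0.493, 0.87, 0.002, 0.003]
ft_force: [2.1, 0.1, -2.1]
width: 0.0535
grip_force: 30.0
```

```bash
python3 -m crank '{"steps":[[[0.509,0.904,0],[0,0,0]],[[0.509,0.904,0],[0,0,0]],[[0.509,0.904,0],[0,0,0]],[[0.509,0.904,0],[0,0,0]],[[0.509,0.904,0],[0,0,0]],[[0.509,0.904,0],[0,0,0]],[[0.509,0.904,0],[0,0,0]],[[0.509,0.904,0],[0,0,0]],[[0.509,0.904,0],[0,0,0]],[[0.509,0.904,0],[0,0,0]]]}'
python3 -m crank '{"steps":[[[0,0,-1],[0,0,0]],[[0,0,-0.9],[0,0,0]],[[0,0,0],[0,0,0]],[[0,0,0],[0,0,0]]]}'
python3 - <<'E'
from h import *
c=grab('side','side1');P=cloud(c);print(monitor.read_state()['ee_pos'])
a=c['pixels'][120:300,200:440];cv2.imwrite('pics/s1.png',cv2.resize(a,None,fx=3,fy=3))
E
```

```text
time: 5.35
ee_pos: [0.5927, 0.0796, 0.1054]
eef_rot: [0.492, 0.87, -0.0, -0.0]
ft_force: [-0.1, -0.9, -1.7]
width: 0.0531
grip_force: 30.0
time: 5.68
ee_pos: [0.5915, 0.0779, 0.0575]
eef_rot: [0.492, 0.87, -0.001, -0.001]
ft_force: [-0.2, -0.4, -1.6]
width: 0.0534
grip_force: 30.0
[0.59258354 0.07784823 0.05887595]
```

View pics/s1.png

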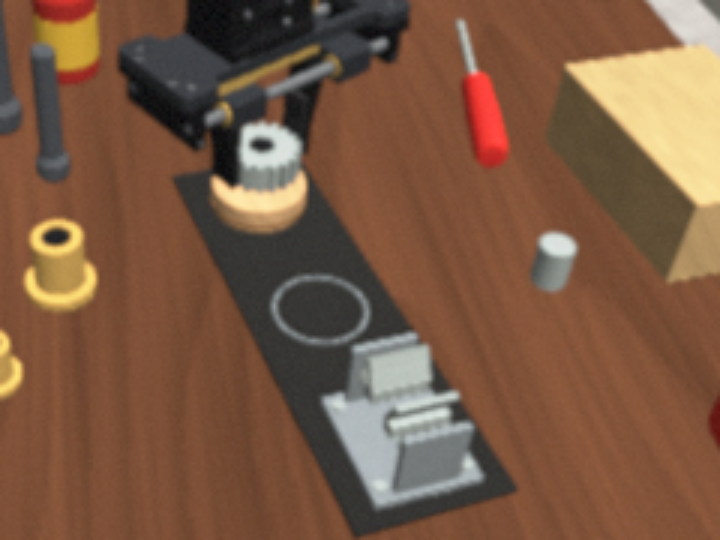

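The crop shows the gear held just above the stand, at crop (265,160) over (260,200), and well centred. Next I lower it.

```bash
python3 -m crank '{"steps":[[[0,0,-0.2],[0,0,0]],[[0,0,-0.15],[0,0,0]],[[0,0,-0.1],[0,0,0]],[[0,0,0],[0,0,0]],[[0,0,0],[0,0,0]],[[0,0,0],[0,0,0]]]}'
```

```text
time: 6.23
ee_pos: [0.593, 0.0783, 0.0478]
eef_rot: [0.492, 0.87, 0.0, 0.0]
ft_force: [-1.0, 0.6, 4.1]
width: 0.0532
grip_force: 30.0
```

```bash
python3 -m crank '{"steps":[[[0,0,0],[0,0,0]],[[0,0,0],[0,0,0]],[[0,0,0],[0,0,0]],[[0,0,0.5],[0,0,0]],[[0,0,1],[0,0,0]],[[0,0,1],[0,0,0]],[[0,0,1],[0,0,0]],[[0,0,1],[0,0,0]],[[0,0,0],[0,0,0]]]}' 80
python3 -m crank '{"steps":[[[-0.538,-0.927,0],[0,0,0]],[[-0.538,-0.927,0],[0,0,0]],[[-0.538,-0.927,0],[0,0,0]],[[-0.538,-0.927,0],[0,0,0]],[[-0.538,-0.927,0],[0,0,0]],[[-0.538,-0.927,0],[0,0,0]],[[-0.538,-0.927,0],[0,0,0]],[[-0.538,-0.927,0],[0,0,0]],[[0,-0.927,0],[0,0,0]],[[0,-0.927,0],[0,0,0]]]}'
python3 -m crank '{"steps":[[[-0.538,-0.927,0],[0,0,0]],[[-0.538,-0.927,0],[0,0,0]],[[0,-0.927,0],[0,0,0]],[[0,-0.927,0],[0,0,0]],[[0,-0.927,0],[0,0,0]],[[0,-0.927,0],[0,0,0]],[[0,0,0],[0,0,0]],[[0,0,0],[0,0,0]]]}'
python3 - <<'E'
from h import *
c=grab('side','side2');P=cloud(c);print(monitor.read_state()['ee_pos'])
for n in('side','top'):
  if n=='top': c=grab('top','top2');P=cloud(c)
  for nm,x,y,lo,hi in [('gear',.5925,.0773,.04,.055),('stand',.5925,.0773,.018,.03),('bear',.458,-.2934,.012,.024)]:
    m=(np.hypot(P[...,0]-x,P[...,1]-y)<.04)&(P[...,2]>lo)&(P[...,2]<hi)
    q=P[m]
    if len(q)>5: print(n,nm,cv2.minEnclosingCircle(np.ascontiguousarray(q[:,:2],np.float32)),np.median(q[:,2]),len(q))
E
```

```text
time: 6.98
ee_pos: [0.5952, 0.0782, 0.1658]
eef_rot: [0.493, 0.87, 0.003, 0.003]
ft_force: [0.7, 0.0, -0.1]
width: 0.0797
grip_force: 0.0
time: 7.82
ee_pos: [0.4844, -0.1545, 0.1605]
eef_rot: [0.492, 0.87, 0.001, 0.0]
ft_force: [0.1, 1.2, 0.6]
width: 0.08
grip_force: 0.0
time: 8.48
ee_pos: [0.4576, -0.2938, 0.1601]
eef_rot: [0.493, 0.87, -0.0, 0.0]
ft_force: [0.4, 0.9, -0.3]
width: 0.08
grip_force: 0.0
[ 0.45798044 -0.2925632   0.15993847]
side gear ((0.5935868620872498, 0.07761229574680328), 0.029389074072241783) 0.045597491302730137 358
side stand ((0.5926764607429504, 0.07599147409200668), 0.03360399231314659) 0.02389131497147723 210
side bear ((0.4585244357585907, -0.293839693069458), 0.023075850680470467) 0.014859015390919217 642
top gear ((0.594194769859314, 0.07834035903215408), 0.027996664866805077) 0.04584572802135162 398
top stand ((0.5920774340629578, 0.07715208828449249), 0.03408336266875267) 0.023653372652644222 193
top bear ((0.4575377404689789, -0.29352304339408875), 0.023336021229624748) 0.015973456952062315 211
```

```bash
python3 -m crank '{"steps":[[[0,0,-1],[0,0,0]],[[0,0,-1],[0,0,0]],[[0,0,-1],[0,0,0]],[[0,0,-1],[0,0,0]],[[0,0,-1],[0,0,0]],[[0,0,-0.53],[0,0,0]],[[0,0,0],[0,0,0]],[[0,0,0],[0,0,0]]]}'
python3 -m crank '{"steps":[[[0,0,0],[0,0,0]],[[0,0,0],[0,0,0]],[[0,0,0],[0,0,0]],[[0,0,0],[0,0,0]],[[0,0,0],[0,0,0]],[[0,0,0],[0,0,0]],[[0,0,0],[0,0,0]],[[0,0,0],[0,0,0]]]}' 35 25
python3 -m crank '{"steps":[[[0,0,0.3],[0,0,0]],[[0,0,1],[0,0,0]],[[0,0,1],[0,0,0]],[[0,0,1],[0,0,0]],[[0,0,1],[0,0,0]],[[0,0,0],[0,0,0]]]}'
```

```text
time: 9.25
ee_pos: [0.4585, -0.2917, 0.0216]
eef_rot: [0.492, 0.871, 0.0, -0.0]
ft_force: [-0.2, 0.8, -0.5]
width: 0.0801
grip_force: 0.0
time: 9.92
ee_pos: [0.4581, -0.2925, 0.0216]
eef_rot: [0.492, 0.87, 0.0, -0.0]
ft_force: [-1.2, 1.5, 2.6]
width: 0.0452
grip_force: 25.0
time: 10.42
ee_pos: [0.4599, -0.294, 0.1338]
eef_rot: [0.493, 0.87, 0.001, 0.003]
ft_force: [-0.2, -0.4, -0.7]
width: 0.0445
grip_force: 25.0
```

```bash
python3 -m crank '{"steps":[[[0.362,0.991,0],[0,0,0]],[[0.362,0.991,0],[0,0,0]],[[0.362,0.991,0],[0,0,0]],[[0.362,0.991,0],[0,0,0]],[[0.362,0.991,0],[0,0,0]],[[0.362,0.991,0],[0,0,0]],[[0.362,0.991,0],[0,0,0]],[[0.362,0.991,0],[0,0,0]],[[0.362,0.991,0],[0,0,0]],[[0.362,0.991,0],[0,0,0]]]}'
python3 -m crank '{"steps":[[[0.362,0.991,0],[0,0,0]],[[0.362,0.991,0],[0,0,0]],[[0.362,0.991,0],[0,0,0]],[[0.362,0.991,0],[0,0,0]],[[0.362,0.991,0],[0,0,0]],[[0,0,-1],[0,0,0]],[[0,0,-0.9],[0,0,0]],[[0,0,0],[0,0,0]],[[0,0,0],[0,0,0]],[[0,0,0],[0,0,0]]]}'
python3 - <<'E'
from h import *
c=grab('side','side3');P=cloud(c);print(monitor.read_state()['ee_pos'])
a=c['pixels'][130:230,230:350];cv2.imwrite('pics/s3.png',cv2.resize(a,None,fx=5,fy=5))
m=(np.hypot(P[...,0]-.594,P[...,1]-.078)<.03)&(c['pixels'].min(-1)>110)
q=P[m]; h=np.histogram(q[:,2],np.arange(.02,.12,.004)); print(list(zip(np.round(h[1],3),h[0])))
E
```

```text
time: 11.25
ee_pos: [0.5487, -0.0434, 0.1289]
eef_rot: [0.492, 0.87, 0.0, -0.0]
ft_force: [0.0, 0.0, -0.9]
width: 0.0445
grip_force: 25.0
time: 12.08
ee_pos: [0.5944, 0.0786, 0.0827]
eef_rot: [0.493, 0.87, 0.0, 0.0]
ft_force: [0.6, 0.1, -0.9]
width: 0.045
grip_force: 25.0
[0.59468663 0.07869551 0.08303262]
[(np.float64(0.02), np.int64(41)), (np.float64(0.024), np.int64(55)), (np.float64(0.028), np.int64(39)), (np.float64(0.032), np.int64(38)), (np.float64(0.036), np.int64(35)), (np.float64(0.04), np.int64(49)), (np.float64(0.044), np.int64(169)), (np.float64(0.048), np.int64(2)), (np.float64(0.052), np.int64(0)), (np.float64(0.056), np.int64(0)), (np.float64(0.06), np.int64(17)), (np.float64(0.064), np.int64(36)), (np.float64(0.068), np.int64(37)), (np.float64(0.072), np.int64(60)), (np.float64(0.076), np.int64(104)), (np.float64(0.08), np.int64(1)), (np.float64(0.084), np.int64(2)), (np.float64(0.088), np.int64(0)), (np.float64(0.092), np.int64(1)), (np.float64(0.096), np.int64(1)), (np.float64(0.1), np.int64(1)), (np.float64(0.104), np.int64(0)), (np.float64(0.108), np.int64(0)), (np.float64(0.112), np.int64(0))]
```

View pics/s3.png

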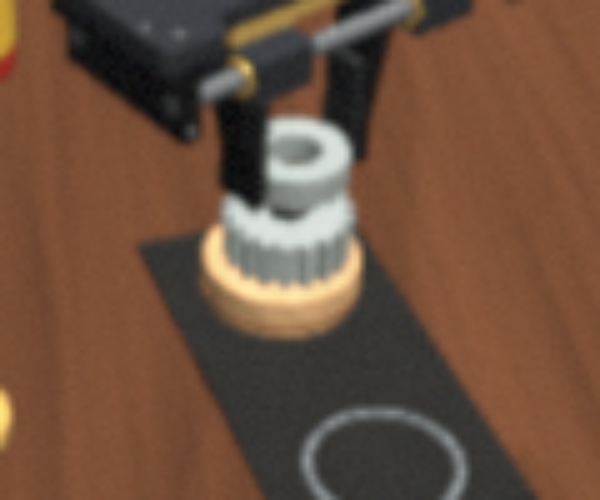

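The bearing hangs above the gear, with its right edge at crop x 355 against the gear's 357. That suggests a small +x offset, so I'll measure it by circle fits.

Run:
```python
from h import *
from scipy.optimize import least_squares
c=dict(np.load('pics/side3.npz'));P=cloud(c);br=c['pixels'].min(-1)>100
def fit(lo,hi,R):
    m=(np.hypot(P[...,0]-.594,P[...,1]-.078)<.036)&br&(P[...,2]>lo)&(P[...,2]<hi); q=P[m][:,:2]
    r=least_squares(lambda p:np.hypot(*(q-p).T)-R,[.594,.078],loss='soft_l1',f_scale=.001); print(lo,r.x,len(q),np.abs(r.fun).mean())
fit(.062,.072,.0230); fit(.028,.040,.0268); fit(.008,.018,.034)
```

```text
0.062 [0.58646773 0.07459869] 96 0.004245098809667122
0.028 [0.59486281 0.07920856] 113 0.001343370279781217
0.008 [0.59322438 0.07814047] 30 0.0005840635302254723
```

Run:
```python
from h import *
from scipy.optimize import least_squares
c=dict(np.load('pics/side3.npz'));P=cloud(c);br=c['pixels'].min(-1)>100
def fit(lo,hi,R):
    d=np.hypot(P[...,0]-.5945,P[...,1]-.0785)
    m=(d<.036)&(d>R-.006)&br&(P[...,2]>lo)&(P[...,2]<hi)&(P[...,1]<.08); q=P[m]
    r=least_squares(lambda p:np.hypot(*(q[:,:2]-p).T)-R,[.594,.078],loss='soft_l1',f_scale=.001); print(lo,r.x,len(q),np.abs(r.fun).mean(),q.min(0),q.max(0))
fit(.062,.073,.0230); fit(.028,.040,.0268); fit(.008,.020,.034)
```

```text
0.062 [0.59618353 0.0795234 ] 71 0.0008588525241925958 [0.56988206 0.05404303 0.06240053] [0.61670902 0.06916694 0.07296291]
0.028 [0.5949409  0.07920503] 111 0.001350982187994623 [0.56837184 0.05003712 0.02808301] [0.6209638  0.07763723 0.03982521]
0.008 [0.5931878  0.07820016] 43 0.0006312239262528587 [0.57384991 0.04265566 0.01166815] [0.61992589 0.05694446 0.01968054]
```

```bash
python3 -m crank '{"steps":[[[-0.06,-0.02,0],[0,0,0]],[[0,0,-0.2],[0,0,0]],[[0,0,-0.2],[0,0,0]],[[0,0,-0.15],[0,0,0]],[[0,0,-0.08],[0,0,0]],[[0,0,0],[0,0,0]],[[0,0,0],[0,0,0]],[[0,0,0],[0,0,0]]]}'
```

```text
time: 12.8
ee_pos: [0.5924, 0.0787, 0.0673]
eef_rot: [0.492, 0.87, 0.0, -0.0]
ft_force: [-9.2, 0.3, 21.0]
width: 0.0449
grip_force: 25.0
```

```bash
python3 -m crank '{"steps":[[[0,0,0.03],[0,0,0]],[[0,0,0],[0,0,0]],[[0,0,0],[0,0,0]]]}'
python3 -m crank '{"steps":[[[0,0,0],[0,0,0]],[[0,0,0],[0,0,0]],[[0,0,0],[0,0,0]],[[0,0,0.5],[0,0,0]],[[0,0,1],[0,0,0]],[[0,0,1],[0,0,0]],[[0,0,1],[0,0,0]],[[0,0,0.5],[0,0,0]],[[0,0,0],[0,0,0]],[[0,0,0],[0,0,0]]]}' 70
python3 -m crank '{"steps":[[[-0.97,-0.47,0],[0,0,0]],[[-0.97,-0.47,0],[0,0,0]],[[-0.97,-0.47,0],[0,0,0]],[[-0.97,-0.47,0],[0,0,0]],[[-0.97,-0.47,0],[0,0,0]],[[-0.97,-0.47,0],[0,0,0]],[[0,0,0],[0,0,0]],[[0,0,0],[0,0,0]]]}'
python3 - <<'E'
from h import *
from scipy.optimize import least_squares
print(monitor.read_state()['ee_pos'])
def fit(P,br,x,y,lo,hi,R,nm):
    d=np.hypot(P[...,0]-x,P[...,1]-y); m=(d<R+.006)&(d>R-.006)&br&(P[...,2]>lo)&(P[...,2]<hi); q=P[m]
    if len(q)<8: return
    r=least_squares(lambda p:np.hypot(*(q[:,:2]-p).T)-R,[x,y],loss='soft_l1',f_scale=.001)
    e=cv2.minEnclosingCircle(np.ascontiguousarray(q[:,:2],np.float32)); print(nm,'wall',np.round(r.x,4),'enc',np.round(e[0],4),round(e[1],4),len(q))
for n in('side','top'):
    c=grab(n,n+'4');P=cloud(c);br=c['pixels'].min(-1)>100
    fit(P,br,.594,.078,.049,.058,.023,n+' bear wall');fit(P,br,.594,.078,.060,.068,.023,n+' bear top')
    fit(P,br,.594,.078,.028,.040,.0268,n+' gear wall');fit(P,br,.594,.078,.042,.049,.0268,n+' gear top')
    fit(P,c['pixels'].max(-1)>100,.5925,.077,.020,.028,.034,n+' stand top')
E
```

```text
time: 13.05
ee_pos: [0.5924, 0.0787, 0.0673]
eef_rot: [0.492, 0.87, 0.0, -0.0]
ft_force: [-5.0, -0.1, 12.2]
width: 0.0449
grip_force: 25.0
time: 13.88
ee_pos: [0.5926, 0.0788, 0.167]
eef_rot: [0.492, 0.87, 0.001, 0.0]
ft_force: [0.4, -0.2, -1.0]
width: 0.0701
grip_force: 0.0
time: 14.55
ee_pos: [0.4456, 0.0081, 0.1658]
eef_rot: [0.492, 0.87, 0.0, -0.001]
ft_force: [0.3, -0.6, 0.0]
width: 0.0701
grip_force: 0.0
[0.44559608 0.00805105 0.16578835]
side bear wall wall [0.594  0.0796] enc [0.5941 0.0741] 0.0223 76
side bear top wall [0.5942 0.0789] enc [0.594  0.0789] 0.0231 97
side gear wall wall [0.595  0.0792] enc [0.5942 0.0758] 0.0277 119
side gear top wall [0.5952 0.081 ] enc [0.5952 0.0774] 0.0283 109
side stand top wall [0.5935 0.0795] enc [0.5924 0.0756] 0.0337 134
top bear wall wall [0.5941 0.0783] enc [0.5945 0.0766] 0.025 17
top bear top wall [0.5936 0.0785] enc [0.5934 0.0786] 0.0231 106
top gear wall wall [0.5945 0.0786] enc [0.5935 0.0787] 0.0282 30
top gear top wall [0.595  0.0799] enc [0.5941 0.0784] 0.0278 79
top stand top wall [0.5957 0.079 ] enc [0.5925 0.0772] 0.0343 103
```

```bash
python3 -m crank '{"steps":[[[0.07,-0.03,-1],[0,0,0]],[[0,0,-1],[0,0,0]],[[0,0,-1],[0,0,0]],[[0,0,-1],[0,0,0]],[[0,0,-1],[0,0,0]],[[0,0,-0.27],[0,0,0]],[[0,0,0],[0,0,0]],[[0,0,0],[0,0,0]]]}'
python3 -m crank '{"steps":[[[0,0,0],[0,0,0]],[[0,0,0],[0,0,0]],[[0,0,0],[0,0,0]],[[0,0,0],[0,0,0]],[[0,0,0],[0,0,0]],[[0,0,0],[0,0,0]],[[0,0,0],[0,0,0]],[[0,0,0],[0,0,0]]]}' 25 30
python3 -m crank '{"steps":[[[0,0,0.3],[0,0,0]],[[0,0,1],[0,0,0]],[[0,0,1],[0,0,0]],[[0,0,0],[0,0,0]],[[0,0,0],[0,0,0]]]}'
```

```text
time: 15.32
ee_pos: [0.4491, 0.0072, 0.0351]
eef_rot: [0.492, 0.87, -0.001, 0.0]
ft_force: [-0.7, 0.5, 0.2]
width: 0.07
grip_force: 0.0
time: 15.98
ee_pos: [0.4484, 0.0073, 0.0349]
eef_rot: [0.492, 0.87, -0.0, -0.0]
ft_force: [-3.0, -0.8, 5.9]
width: 0.0326
grip_force: 30.0
time: 16.4
ee_pos: [0.4495, 0.0078, 0.0934]
eef_rot: [0.492, 0.871, 0.001, 0.001]
ft_force: [-0.6, -0.1, -2.8]
width: 0.0325
grip_force: 30.0
```

```bash
python3 -m crank '{"steps":[[[0.95,-0.249,0],[0,0,0]],[[0.95,-0.249,0],[0,0,0]],[[0.95,-0.249,0],[0,0,0]],[[0.95,-0.249,0],[0,0,0]],[[0.95,-0.249,0],[0,0,0]],[[0.95,-0.249,0],[0,0,0]],[[0.95,-0.249,0],[0,0,0]],[[0,0,-0.9],[0,0,0]],[[0,0,-0.8],[0,0,0]],[[0,0,0],[0,0,0]]]}'
python3 -m crank '{"steps":[[[0,0,0],[0,0,0]],[[0,0,0],[0,0,0]]]}'
python3 - <<'E'
from h import *
c=grab('side','side5');print(monitor.read_state()['ee_pos'])
a=c['pixels'][160:290,240:400];cv2.imwrite('pics/s5.png',cv2.resize(a,None,fx=4,fy=4))
E
```

```text
time: 17.23
ee_pos: [0.6118, -0.0362, 0.0444]
eef_rot: [0.492, 0.87, -0.002, -0.003]
ft_force: [-0.6, 0.0, -2.7]
width: 0.0327
grip_force: 30.0
time: 17.4
ee_pos: [0.6149, -0.0363, 0.0501]
eef_rot: [0.492, 0.87, -0.0, -0.0]
ft_force: [0.7, 0.4, -1.7]
width: 0.0326
grip_force: 30.0
[ 0.61527888 -0.03623319  0.05066497]
```

View pics/s5.png

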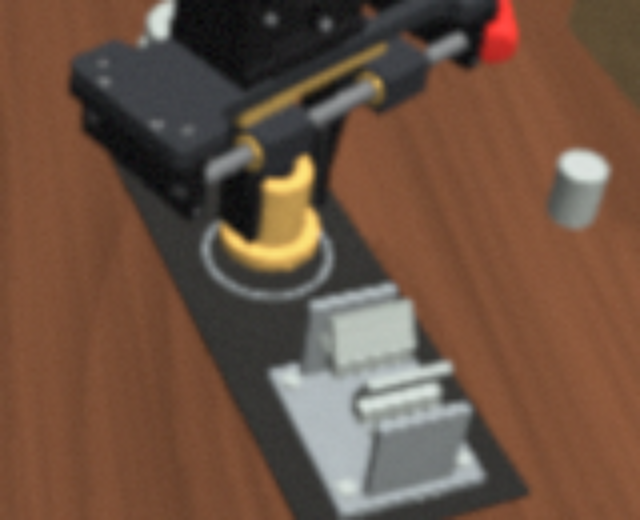

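The bushing is held upright over the ring, flange centre at crop (270,240) against ring centre (267,245). I'll lower and release it.

```bash
python3 -m crank '{"steps":[[[0,0,-0.2],[0,0,0]],[[0,0,-0.17],[0,0,0]],[[0,0,-0.1],[0,0,0]],[[0,0,0],[0,0,0]],[[0,0,0],[0,0,0]],[[0,0,0],[0,0,0]]]}'
python3 -m crank '{"steps":[[[0,0,0],[0,0,0]],[[0,0,0],[0,0,0]],[[0,0,0],[0,0,0]],[[0,0,0.5],[0,0,0]],[[0,0,1],[0,0,0]],[[0,0,1],[0,0,0]],[[0,0,1],[0,0,0]],[[0,0,1],[0,0,0]],[[0,0,1],[0,0,0]],[[0,0,0.5],[0,0,0]]]}' 60
```

```text
time: 17.95
ee_pos: [0.6151, -0.0359, 0.0389]
eef_rot: [0.492, 0.87, 0.001, 0.0]
ft_force: [-4.1, 1.0, 7.6]
width: 0.0324
grip_force: 30.0
time: 18.78
ee_pos: [0.616, -0.0367, 0.192]
eef_rot: [0.493, 0.87, 0.001, 0.002]
ft_force: [0.8, 0.3, -0.1]
width: 0.0597
grip_force: 0.0
```

```bash
python3 -m crank '{"steps":[[[-0.977,0.966,0],[0,0,0]],[[-0.977,0.966,0],[0,0,0]],[[-0.977,0.966,0],[0,0,0]],[[-0.977,0.966,0],[0,0,0]],[[-0.977,0.966,0],[0,0,0]],[[-0.977,0.966,0],[0,0,0]],[[-0.977,0.966,0],[0,0,0]],[[0,0,0],[0,0,0]],[[0,0,0],[0,0,0]]]}'
python3 - <<'E'
from h import *
print(monitor.read_state()['ee_pos'])
for n in('side','top'):
    c=grab(n,n+'6');P=cloud(c)
    for nm,x,y,lo,hi in [('bush',.6155,-.036,.046,.056),('fl',.6155,-.036,.008,.018),('sp',.4446,.1323,.09,.12),('spfoot',.4446,.1323,.006,.016)]:
        m=(np.hypot(P[...,0]-x,P[...,1]-y)<.03)&(P[...,2]>lo)&(P[...,2]<hi); q=P[m]
        if len(q)>5: print(n,nm,cv2.minEnclosingCircle(np.ascontiguousarray(q[:,:2],np.float32)),q.mean(0),len(q))
E
```

```text
time: 19.53
ee_pos: [0.4429, 0.1343, 0.1883]
eef_rot: [0.491, 0.871, 0.001, -0.0]
ft_force: [-1.0, -0.5, -0.1]
width: 0.06
grip_force: 0.0
[0.44288646 0.13427671 0.1882556 ]
side bush ((0.6163331270217896, -0.034159719944000244), 0.018305784091353416) [ 0.61601426 -0.036146    0.04868454] 184
side fl ((0.6163828372955322, -0.03553364425897598), 0.023980556055903435) [ 0.61331511 -0.04542541  0.01211562] 183
side sp ((0.44510939717292786, 0.1308271884918213), 0.009368092752993107) [0.44558078 0.12791617 0.10248694] 94
side spfoot ((0.4458806812763214, 0.12935151159763336), 0.012701253406703472) [0.44603782 0.12355364 0.01147973] 46
top bush ((0.6155675649642944, -0.034933947026729584), 0.01696021296083927) [ 0.61505211 -0.03496489  0.04926102] 150
top fl ((0.6136683225631714, -0.03351211920380592), 0.027384601533412933) [ 0.60809636 -0.03407328  0.01194379] 112
top spfoot ((0.4526231586933136, 0.1276123821735382), 0.016233256086707115) [0.44981619 0.12544575 0.01249679] 13
```

```bash
python3 -m crank '{"steps":[[[0.05,-0.09,-0.6],[0,0,0]],[[0,0,-0.8],[0,0,0]],[[0,0,-0.8],[0,0,0]],[[0,0,-0.8],[0,0,0]],[[0,0,-0.7],[0,0,0]],[[0,0,-0.4],[0,0,0]],[[0,0,0],[0,0,0]],[[0,0,0],[0,0,0]]]}'
python3 -m crank '{"steps":[[[0,0,0],[0,0,0]],[[0,0,0],[0,0,0]],[[0,0,0],[0,0,0]],[[0,0,0],[0,0,0]],[[0,0,0],[0,0,0]],[[0,0,0],[0,0,0]],[[0,0,0],[0,0,0]],[[0,0,0],[0,0,0]],[[0,0,0],[0,0,0]],[[0,0,0],[0,0,0]]]}' 8 60
python3 -m crank '{"steps":[[[0,0,0.3],[0,0,0]],[[0,0,1],[0,0,0]],[[0,0,1],[0,0,0]],[[0,0,1],[0,0,0]],[[0,0,1],[0,0,0]],[[0,0,0],[0,0,0]],[[0,0,0],[0,0,0]]]}'
python3 - <<'E'
from h import *
c=grab('side','side7');print(monitor.read_state()['ee_pos'])
a=c['pixels'][40:220,140:340];cv2.imwrite('pics/s7.png',cv2.resize(a,None,fx=3,fy=3))
E
```

```text
time: 20.3
ee_pos: [0.4457, 0.1298, 0.0857]
eef_rot: [0.493, 0.87, -0.001, 0.0]
ft_force: [-0.1, -0.6, 0.6]
width: 0.0601
grip_force: 0.0
time: 21.13
ee_pos: [0.4451, 0.1306, 0.0856]
eef_rot: [0.492, 0.87, -0.0, -0.0]
ft_force: [-0.6, -0.5, 2.2]
width: 0.0165
grip_force: 60.0
time: 21.72
ee_pos: [0.4458, 0.1309, 0.1943]
eef_rot: [0.492, 0.87, 0.001, 0.0]
ft_force: [0.2, -0.7, -2.1]
width: 0.0166
grip_force: 60.0
[0.44508443 0.13061748 0.19305366]
```

View pics/s7.png

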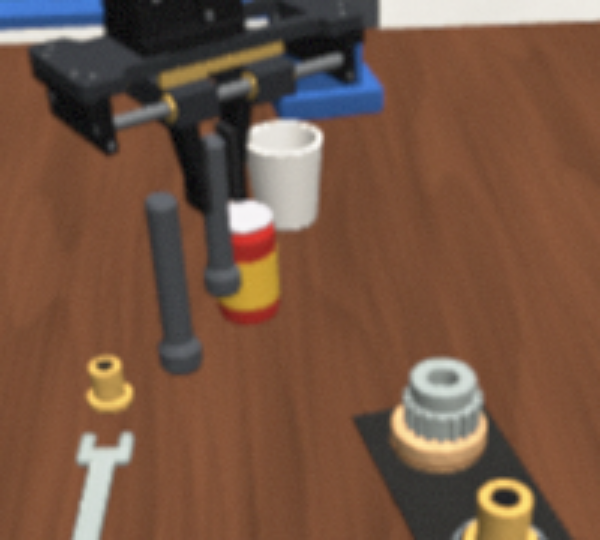

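The spindle hangs upright in the fingers at crop (220,210), and the stack on the stand is still in order at (440,410). I'll move it over the clip.

```bash
python3 -m crank '{"steps":[[[0.648,-0.933,0],[0,0,0]],[[0.648,-0.933,0],[0,0,0]],[[0.648,-0.933,0],[0,0,0]],[[0.648,-0.933,0],[0,0,0]],[[0.648,-0.933,0],[0,0,0]],[[0.648,-0.933,0],[0,0,0]],[[0.648,-0.933,0],[0,0,0]],[[0.648,-0.933,0],[0,0,0]],[[0.648,-0.933,0],[0,0,0]],[[0.648,-0.933,0],[0,0,0]]]}'
python3 -m crank '{"steps":[[[0.648,-0.933,0],[0,0,0]],[[0.648,-0.933,0],[0,0,0]],[[0,0,-0.6],[0,0,0]],[[0,0,-0.6],[0,0,0]],[[0,0,0],[0,0,0]],[[0,0,0],[0,0,0]],[[0,0,0],[0,0,0]],[[0,0,0],[0,0,0]]]}'
python3 - <<'E'
from h import *
from scipy.optimize import least_squares
c=grab('side','side8');print(monitor.read_state()['ee_pos']);P=cloud(c)
a=c['pixels'][150:310,260:400];cv2.imwrite('pics/s8.png',cv2.resize(a,None,fx=3.7,fy=3.7))
d=np.hypot(P[...,0]-.64,P[...,1]+.148)
for lo,hi,R in((.079,.089,.013),(.105,.122,.009)):
    q=P[(d<.022)&(P[...,2]>lo)&(P[...,2]<hi)]
    r=least_squares(lambda p:np.hypot(*(q[:,:2]-p).T)-R,[.64,-.148],loss='soft_l1',f_scale=.001); print(lo,r.x,len(q),np.abs(r.fun).mean(),'x',q[:,0].min(),q[:,0].max())
q=P[(d<.05)&(P[...,2]>.05)&(P[...,2]<.066)&(c['pixels'].min(-1)>90)]; print('clip',cv2.minAreaRect(np.ascontiguousarray(q[:,:2],np.float32)),len(q))
E
```

```text
time: 22.6
ee_pos: [0.6071, -0.1037, 0.1911]
eef_rot: [0.492, 0.871, -0.001, -0.001]
ft_force: [0.4, 2.0, -0.9]
width: 0.0169
grip_force: 60.0
time: 23.27
ee_pos: [0.6399, -0.149, 0.1638]
eef_rot: [0.492, 0.871, 0.0, 0.0]
ft_force: [-0.3, -0.3, -1.3]
width: 0.0171
grip_force: 60.0
[ 0.63991357 -0.149055    0.16387129]
0.079 [ 0.64072853 -0.14607487] 66 0.0004535598750560789 x 0.628128508244464 0.6508603830177238
0.105 [ 0.64072623 -0.14624094] 94 0.00045296037839543166 x 0.6315848044395014 0.6484067412793676
clip ((0.6406123638153076, -0.1482764482498169), (0.039554350078105927, 0.07445759326219559), 9.862010955810547) 307
```

View pics/s8.png

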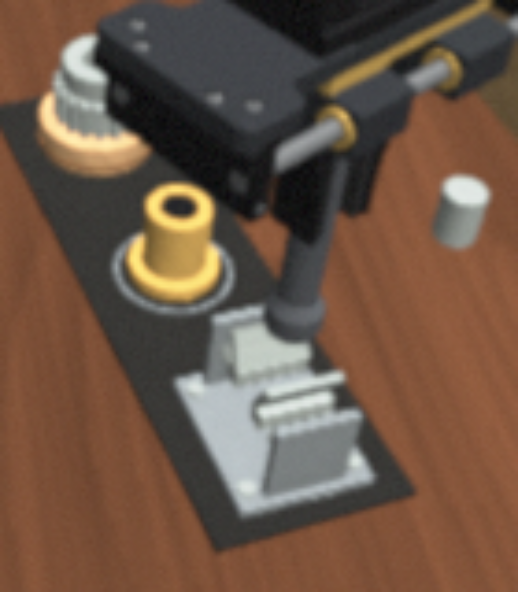

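The spindle's foot is above the jaws at crop (298,310), with the mouth about 1 mm to its -y side. I'll correct by 1 mm and press down in stages.

```bash
python3 -m crank '{"steps":[[[0,-0.04,0],[0,0,0]],[[0,0,-0.3],[0,0,0]],[[0,0,-0.3],[0,0,0]],[[0,0,-0.3],[0,0,0]],[[0,0,-0.2],[0,0,0]],[[0,0,0],[0,0,0]],[[0,0,0],[0,0,0]]]}'
python3 -m crank '{"steps":[[[0,0,-0.2],[0,0,0]],[[0,0,-0.2],[0,0,0]],[[0,0,-0.1],[0,0,0]],[[0,0,0],[0,0,0]]]}'
```

```text
time: 23.9
ee_pos: [0.6393, -0.1503, 0.135]
eef_rot: [0.492, 0.87, -0.0, -0.0]
ft_force: [0.4, 0.2, -1.2]
width: 0.0167
grip_force: 60.0
time: 24.23
ee_pos: [0.64, -0.15, 0.1229]
eef_rot: [0.492, 0.871, 0.0, 0.0]
ft_force: [2.0, 0.3, -0.5]
width: 0.0166
grip_force: 60.0
```

Run:
```python
from h import *
c=grab('side','side9');print(monitor.read_state()['ee_pos'])
a=c['pixels'][190:310,270:390];cv2.imwrite('pics/s9.png',cv2.resize(a,None,fx=5,fy=5,interpolation=cv2.INTER_CUBIC))
```

```text
[ 0.63996006 -0.15004502  0.12294478]
```

View pics/s9.png

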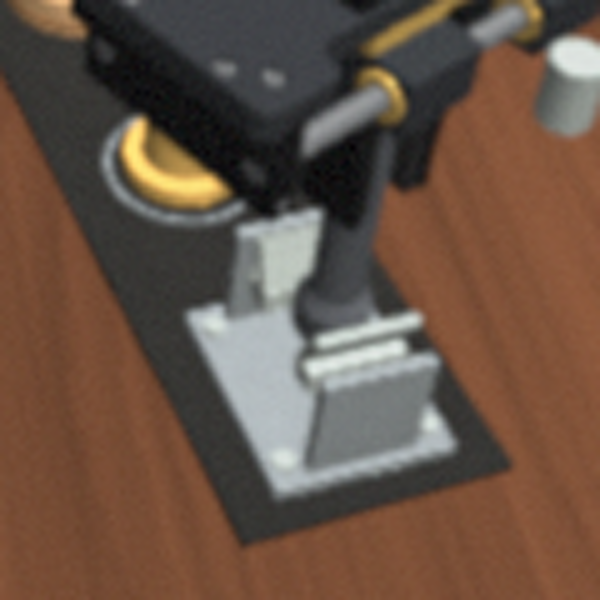

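The spindle foot sits between the jaws at crop (337,305). The force is still low, so I'll press further and watch it.

```bash
python3 -m crank '{"steps":[[[0,0,-0.1],[0,0,0]],[[0,0,-0.1],[0,0,0]]]}'
python3 -m crank '{"steps":[[[0,0,-0.1],[0,0,0]],[[0,0,-0.1],[0,0,0]]]}'
python3 -m crank '{"steps":[[[0,0,-0.1],[0,0,0]],[[0,0,-0.1],[0,0,0]]]}'
```

```text
time: 24.45
ee_pos: [0.6399, -0.1504, 0.1185]
eef_rot: [0.492, 0.87, 0.0, 0.0]
ft_force: [0.1, 0.8, 3.3]
width: 0.0169
grip_force: 60.0
time: 24.62
ee_pos: [0.6396, -0.1504, 0.1129]
eef_rot: [0.492, 0.87, 0.0, 0.0]
ft_force: [-0.4, 0.6, 3.0]
width: 0.0166
grip_force: 60.0
time: 24.78
ee_pos: [0.6395, -0.1504, 0.1077]
eef_rot: [0.492, 0.87, -0.0, -0.0]
ft_force: [0.5, -0.6, 2.9]
width: 0.0167
grip_force: 60.0
```

```bash
python3 -m crank '{"steps":[[[0,0,-0.1],[0,0,0]],[[0,0,-0.1],[0,0,0]]]}'
python3 -m crank '{"steps":[[[0,0,-0.1],[0,0,0]],[[0,0,-0.1],[0,0,0]],[[0,0,0],[0,0,0]]]}'
python3 - <<'E'
from h import *
c=grab('side','side10');print(monitor.read_state()['ee_pos'])
a=c['pixels'][190:310,270:390];cv2.imwrite('pics/s10.png',cv2.resize(a,None,fx=5,fy=5,interpolation=cv2.INTER_CUBIC))
E
```

```text
time: 24.95
ee_pos: [0.6391, -0.1502, 0.1021]
eef_rot: [0.492, 0.87, -0.0, -0.001]
ft_force: [-0.7, 1.0, -1.3]
width: 0.0167
grip_force: 60.0
time: 25.2
ee_pos: [0.6392, -0.1502, 0.0972]
eef_rot: [0.492, 0.87, -0.0, -0.0]
ft_force: [1.0, -0.4, -4.0]
width: 0.0166
grip_force: 60.0
[ 0.63923625 -0.15012924  0.09734258]
```

View pics/s10.png

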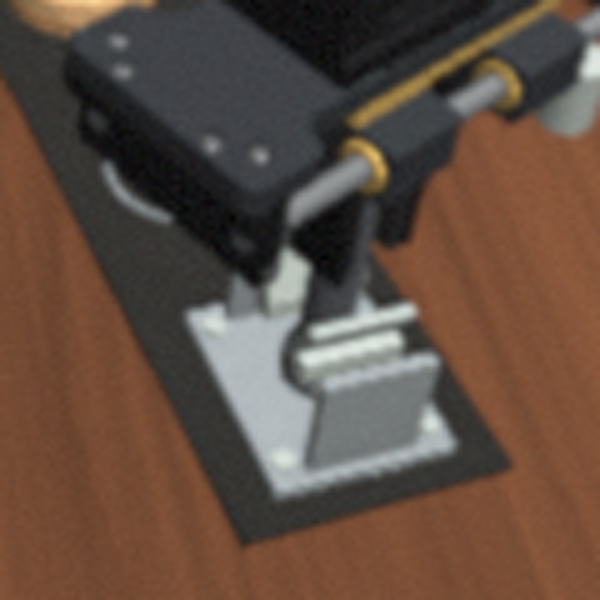

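The foot has passed below the jaws at crop (305,360), and the force turned downward as they closed on the taper. I'll seat it.

```bash
python3 -m crank '{"steps":[[[0,0,-0.06],[0,0,0]],[[0,0,0],[0,0,0]],[[0,0,0],[0,0,0]]]}'
python3 -m crank '{"steps":[[[0,0,-0.03],[0,0,0]],[[0,0,0],[0,0,0]],[[0,0,0],[0,0,0]]]}'
```

```text
time: 25.5
ee_pos: [0.6395, -0.1502, 0.0964]
eef_rot: [0.492, 0.87, 0.0, -0.0]
ft_force: [1.2, 0.9, -2.1]
width: 0.017
grip_force: 60.0
time: 25.75
ee_pos: [0.6396, -0.1503, 0.0959]
eef_rot: [0.492, 0.87, 0.0, 0.0]
ft_force: [-0.1, -0.1, -1.1]
width: 0.0167
grip_force: 60.0
```

```bash
python3 -m crank '{"steps":[[[0,0,-0.04],[0,0,0]],[[0,0,0],[0,0,0]],[[0,0,0],[0,0,0]]]}'
python3 -m crank '{"steps":[[[0,0,-0.03],[0,0,0]],[[0,0,0],[0,0,0]],[[0,0,0],[0,0,0]]]}'
```

```text
time: 26.0
ee_pos: [0.6398, -0.1505, 0.0957]
eef_rot: [0.492, 0.87, 0.0, 0.0]
ft_force: [-3.1, 1.4, 6.7]
width: 0.0169
grip_force: 60.0
time: 26.25
ee_pos: [0.64, -0.1505, 0.0956]
eef_rot: [0.492, 0.87, 0.0, 0.0]
ft_force: [-4.8, 0.9, 12.5]
width: 0.0167
grip_force: 60.0
```

Force now rises with almost no travel, so the foot is on the base plate. I'll hold about 1 s, release and lift away.

```bash
python3 -m crank '{"steps":[[[0,0,0.04],[0,0,0]],[[0,0,0],[0,0,0]],[[0,0,0],[0,0,0]],[[0,0,0],[0,0,0]],[[0,0,0],[0,0,0]],[[0,0,0],[0,0,0]],[[0,0,0],[0,0,0]],[[0,0,0],[0,0,0]],[[0,0,0],[0,0,0]],[[0,0,0],[0,0,0]]]}'
python3 -m crank '{"steps":[[[0,0,0],[0,0,0]],[[0,0,0],[0,0,0]],[[0,0,0],[0,0,0]],[[0,0,0],[0,0,0]],[[0,0,0],[0,0,0]],[[0,0,0.5],[0,0,0]],[[0,0,1],[0,0,0]],[[0,0,1],[0,0,0]],[[0,0,1],[0,0,0]],[[0,0,1],[0,0,0]]]}' 60
python3 -m crank '{"steps":[[[0,-1,0.5],[0,0,0]],[[-0.5,-1,0],[0,0,0]],[[-0.5,-1,0],[0,0,0]],[[-0.5,-1,0],[0,0,0]],[[-0.5,-1,0],[0,0,0]],[[-0.5,-1,0],[0,0,0]],[[0,0,0],[0,0,0]],[[0,0,0],[0,0,0]]]}'
python3 - <<'E'
from h import *
from scipy.optimize import least_squares
c=grab('side','side11');P=cloud(c)
a=c['pixels'][90:310,150:400];cv2.imwrite('pics/s11.png',cv2.resize(a,None,fx=2.7,fy=2.7,interpolation=cv2.INTER_CUBIC))
d=np.hypot(P[...,0]-.64,P[...,1]+.148)
for lo,hi in((.07,.08),(.10,.112)):
    q=P[(d<.018)&(P[...,2]>lo)&(P[...,2]<hi)]
    r=least_squares(lambda p:np.hypot(*(q[:,:2]-p).T)-.009,[.64,-.148],loss='soft_l1',f_scale=.001); print(lo,r.x,len(q))
print('ztop',np.percentile(P[d<.012][:,2],99))
t=grab('top','top11');cv2.imwrite('pics/t11.png',cv2.resize(t['pixels'][105:275,110:400],None,fx=2.7,fy=2.7))
for n,Q in(('side',P),('top',cloud(t))):
  for nm,x,y,lo,hi in [('bush',.616,-.0355,.046,.056),('bear',.594,.0785,.06,.07),('can',.46,.2747,.085,.1)]:
    q=Q[(np.hypot(Q[...,0]-x,Q[...,1]-y)<.035)&(Q[...,2]>lo)&(Q[...,2]<hi)]; print(n,nm,np.round(cv2.minEnclosingCircle(np.ascontiguousarray(q[:,:2],np.float32))[0],4))
E
```

```text
time: 27.08
ee_pos: [0.6398, -0.1505, 0.0956]
eef_rot: [0.492, 0.87, 0.0, 0.0]
ft_force: [-2.0, 0.2, 7.2]
width: 0.0163
grip_force: 60.0
time: 27.92
ee_pos: [0.6395, -0.1505, 0.2098]
eef_rot: [0.492, 0.87, 0.0, 0.0]
ft_force: [0.2, -0.7, 0.2]
width: 0.0595
grip_force: 0.0
time: 28.58
ee_pos: [0.5759, -0.3024, 0.2212]
eef_rot: [0.494, 0.869, -0.0, 0.0]
ft_force: [0.1, -0.1, 0.3]
width: 0.0598
grip_force: 0.0
0.07 [ 0.64  -0.148] 0
0.1 [ 0.64  -0.148] 0
ztop 0.09382645765108132
side bush [0. 0.]
side bear [0.5933 0.0785]
side can [0.4603 0.2737]
top bush [ 0.6156 -0.0351]
top bear [0.5934 0.0787]
top can [0.4596 0.2751]
```

View pics/s11.png

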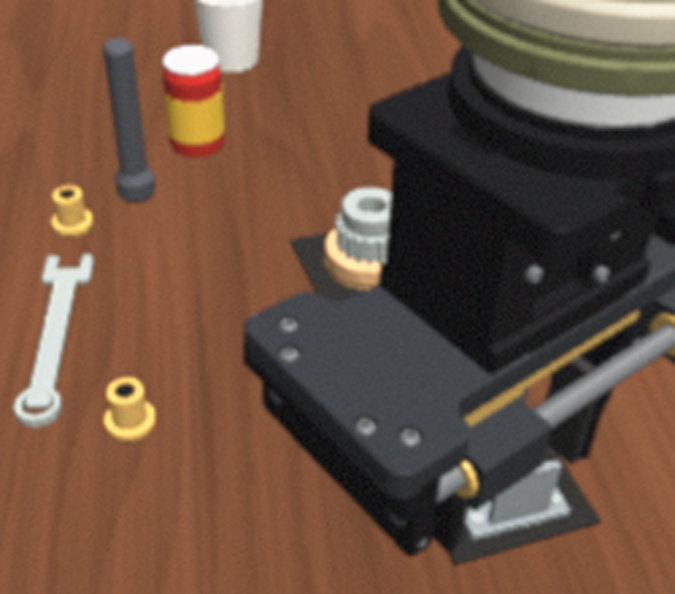

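The gripper hides the clip in this crop, while the stack, can and look-alikes are in place. I'll move aside toward -x and look again.

```bash
python3 -m crank '{"steps":[[[-1,0.3,0],[0,0,0]],[[-1,0.5,0],[0,0,0]],[[-1,1,0],[0,0,0]],[[-0.5,1,0],[0,0,0]],[[-0.5,1,0],[0,0,0]],[[0,1,0],[0,0,0]],[[0,1,0],[0,0,0]],[[0,1,0],[0,0,0]],[[0,0,0],[0,0,0]],[[0,0,0],[0,0,0]]]}'
python3 - <<'E'
from h import *
from scipy.optimize import least_squares
c=grab('side','side12');P=cloud(c)
a=c['pixels'][150:310,240:400];cv2.imwrite('pics/s12.png',cv2.resize(a,None,fx=3.7,fy=3.7,interpolation=cv2.INTER_CUBIC))
d=np.hypot(P[...,0]-.64,P[...,1]+.148)
for lo,hi in((.065,.075),(.10,.112)):
    q=P[(d<.018)&(P[...,2]>lo)&(P[...,2]<hi)]
    if len(q)>4:
        r=least_squares(lambda p:np.hypot(*(q[:,:2]-p).T)-.009,[.64,-.148],loss='soft_l1',f_scale=.001); print(lo,r.x,len(q))
print('ztop',np.nanmax(P[d<.012][:,2]),monitor.read_state()['ee_pos'])
E
```

```text
time: 29.52
ee_pos: [0.4778, -0.1278, 0.2204]
eef_rot: [0.49, 0.872, 0.001, 0.0]
ft_force: [0.0, 0.1, -0.2]
width: 0.0599
grip_force: 0.0
0.065 [ 0.64055174 -0.1474779 ] 48
0.1 [ 0.64054364 -0.14747183] 68
ztop 0.1209112884428255 [ 0.47755076 -0.12930924  0.22040129]
```

View pics/s12.png

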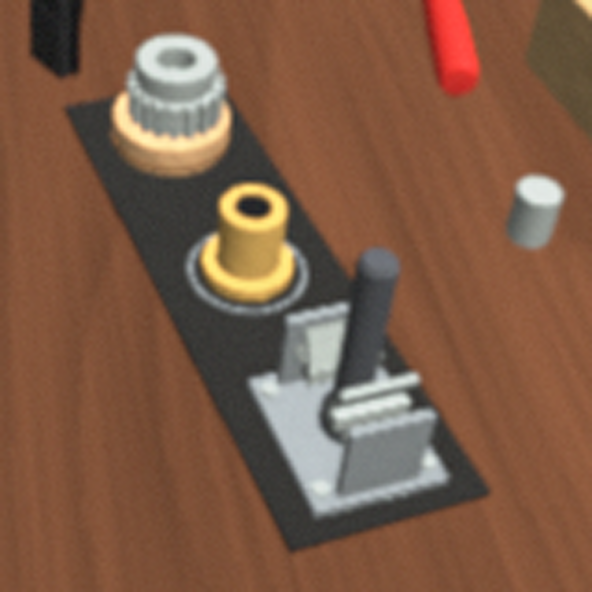

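The spindle stands vertical in the clip with its top at z ≈ 0.120 (crop (375,265)), so it is seated. The bushing is centred in the ring at (250,250), and the gear and bearing are on the stand at (172,95).

```bash
python3 -c "
from bench import ticket;print(ticket.close_job())"
```

```text
the job is handed in; nothing more can be done
None
```

I handed the job in after about 30 s of the 120 s allowed: the gear and bearing are stacked on the stand within about 2 mm of centre, the bushing stands inside the mat's ring, the spindle is seated upright in the clip, and the can was not touched.

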